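# Fit a blade in the cable-stripper holder and latch its sprung clamp

## Robot

A 6-joint arm with a two-finger parallel gripper is mounted at the origin on the work surface. World frame = base frame: x ahead of the robot, y to its left, z up, the work surface at z = 0. Lengths are in m, angles in rad, forces in N, time in s.
With the tool pointing down it reaches from about 0.375 to 0.925 m from the base axis. Payload 5.7 kg.
Tool frame: the origin (TCP) lies midway between the tips of the shut fingers; the grasp point (between the pads) lies 19 mm behind it; z points along the fingers, y is the line along which they close (so a half turn about z gives the same grasp; the last joint's range is limited). The gripper opens to 88 mm and grips with 3 to 60 N. Pads are 20 mm wide; open, the fingers measure 115 mm over their backs; the gripper's body (75 mm by 178 mm) begins 61 mm behind the grasp point.
Start: joints at [1.055, 0.359, 1.51, -0, 1.272, -0.115], TCP at [0.234, 0.552, 0.223] pointing down, gripper open.
Joint ranges: [-2.97, 2.97], [-1.01, 2.36], [0.21, 2.38], [-0.96, 4.11], [0.2, 2.71], [-2.98, 2.98]. Speed limits (rad/s): [2.39, 2.39, 3.14, 3.14, 3.14, 3.14].

## Interface

Orientations are given as a unit quaternion [x, y, z, w].
In Python, from bench import move_ptp, servo_line, goto_joints, move_gripper, sleep, inverse_kinematics, capture, PlanningError, close_job, spot_in, silhouettes, current_clock, current_joint_pos, current_qvel, current_joint_torque, current_position, current_orientation, current_force, current_torque, current_finger_gap, current_grip_force gives the robot as it stands. Calls block until the motion is done:
- move_ptp(position, orientation): joint-space move of the TCP to a pose.
- servo_line(position, orientation=None, rate=0.15, contact_N=None): straight line of the TCP; orientation=None keeps the orientation; rate is the mean speed in m/s. With contact_N (N) it stops when the force on the tool has changed by that much, and returns True; else False.
- goto_joints(angles): joint-space move.
- move_gripper(opening): finger opening in m; the grip force is fixed at half the most; returns when the fingers have stopped.
- sleep(seconds).
- inverse_kinematics(position, orientation): joint angles nearest the present ones, or None.
- capture(name): name is "side" or "top" or "wrist"; returns a dict with "image" (400x640x3 uint8, blue, green, red), "range_z" (400x640 float32, m along the optical axis (not along the pixel's ray), 0 where there is no reading), "intrinsics" (3x3 intrinsics, pixels), "k1" (the pictures are not rectified: a ray, as slopes to the right and down, at radius r is drawn at 1 + k1 r^2 times it, then the intrinsics apply), "R" (3x3) and "t" (3): a world point X has camera coordinates R X + t. Camera axes: x right, y down, z forward; pixel columns grow to the right and rows downward; lengths in m; the calibration is good to about 2 mm. A picture is of the moment at which its call begins.
A pose or a line that the arm cannot do raises PlanningError and nothing moves.
- close_job(): hands the job in; it is judged then, once.
Trained networks look in the newest picture that a camera, given by its name, has taken for a name from the list of things; names that differ only in an ending like _2 or _b are one class to them, and where a whole thing is asked for, a point or a joint stands for the part that bears it (a point fixed in the world has none). Each returns a list of dicts, best first, with "conf" (0 to 1); they miss things now and then, are a little off and sometimes report something else, mostly with a low value. They report only what shows in the picture. A call takes as long as a camera call. They do not tell look-alikes from the thing itself.
- spot_in(camera, query): "xy" ([column, row] in pixels, amid what is visible of it).
- silhouettes(camera, query): "region" (400x640 bool, what is visible of it) and "xy" ([column, row] in pixels, amid what is visible of it).
Readings, each from a call of its own:
- current_clock(): time.
- current_joint_pos(): joint angles.
- current_qvel(): joint speeds.
- current_joint_torque(): joint torques, N m.
- current_position(): TCP position.
- current_orientation(): TCP orientation.
- current_force(): force on the tool from outside, world axes, zero at the start.
- current_torque(): the same for the moment, N m.
- current_finger_gap(): finger opening in m.
- current_grip_force(): force on a finger pad.
Only numpy, scipy, OpenCV 4.12 (cv2) and the standard library are available. Lean on these libraries where they do the work, as an engineer would, in place of code of your own. Each camera call takes 0.05 s, during which the arm holds its last target. There are 200 camera calls.

## Task

Fit the spare blade in the bench cable stripper's holder: lay it flat in the channel, rib up, with its notch over the locating pin, and let go. Then push the sprung clamp over the blade and sideways into its holding notch, so that it stays there by itself when you let go. Leave the jar, the screwdriver and the brass plug where they are.

Things in the scene. Friction and masses are not known exactly. Their poses are not given: they have to be found in the camera images.
- holder: Blade holder, fixed: dark steel plate 170 (x) x 180 (y) x 12 mm (x = -75..95, y = -110..70 mm from its origin on the table). Own axes: x from the blade channel (at x = -45 mm) back to the clamp, y along the channel towards the pin, z up. Two guide blocks 34 mm high stand at y = -81..-103, x = -75..-15 mm.
- pin (a point): Foot of the upright steel locating pin on the channel floor, 12 mm above the table, at holder (-45, 50, 12) mm. The pin is 8 mm thick and 8 mm high.
- channel (a point): Middle of the channel floor, holder (-45, 0, 12) mm: the fitted blade's origin lies here, its axes parallel to the holder's (same yaw), 2 mm play each way. The channel runs along holder y between walls 34 mm apart and 5 mm high, from an end stop 62 mm to -y to an open +y end.
- blade: The spare blade, loose on the table: flat steel, 30 (x) x 120 (y) x 4 mm, with an open notch 12 mm wide and 16 mm deep in its +y end. Along its top runs a grey plastic grip rib. Origin at the centre of the underside, x across, y along towards the notched end, z up. About 0.13 kg.
- blade_notch (a point): Point in the blade's notch, at the underside, that belongs on the pin's axis: blade (0, 50, 0) mm.
- blade_grip (a point): Middle of the blade's grip rib, which is 10 mm wide (x), 40 mm long (y) and 20 mm high, standing on the blade's top from 4 to 24 mm above the blade's underside: blade (0, -22, 14) mm.
- clamp_knob (a point): Centre of the clamp's black square knob, 14 x 14 x 30 mm (38 to 68 mm above the table), sides parallel to the holder's axes; free, it is at holder (55, 0, 53) mm. The clamp's steel tongue (14 mm wide, 18 to 23 mm above the table, 12 mm to +y of the knob) reaches 81 mm to -x of the knob, moves with it and passes 2 mm over a fitted blade.
- notch_pocket (a point): Where the knob's stem (8 mm thick) rests in the holding notch: holder (31, 18, 34) mm, on top of the aluminium gate plate (x = 4..90, y = -45..55 mm, top 34 mm above the table), in whose J-shaped slot the stem runs.
- clamp_push (a joint): How far the knob is pushed from its free place towards the channel (holder -x), in m: 0 free, 0.036 at most. A spring (3 N at 0, 10.5 N at 0.036) snaps it back to 0 if let go outside the notch. It must be pushed 0.030 or more to get past the notch's lip; in the notch it rests at about 0.024.
- clamp_side (a joint): How far the knob is moved sideways to holder +y, in m: 0 free, 0.020 at most. A light spring (0.5 to 1.7 N) pulls it back. The lip blocks it near 0 unless clamp_push is above 0.030; from 0.0155 on, the knob is past the lip and can go back 6 mm (holder +x) into the notch, which then holds it.
- screw_jar: Bystander: glass jar with an aluminium lid, 56 mm wide, 70 mm high, origin at the centre of its underside.
- screwdriver: Bystander: a screwdriver lying on the table beyond the holder, its length along its own x.
- plug: Bystander: turned brass connector plug standing upright, 22 mm wide, 50 mm high, origin at the centre of its underside.
There are look-alikes about, which are no part of the job. Several things look just like the blade: the one meant starts farthest from the robot's base.

How it is judged:
By the outcome, as a careful person would: the job done as asked, in the order asked, and still so for the second after the job is handed in, with the robot touching nothing.
It also fails if it takes over 51 s, if anything falls off the work surface, if the arm or the gripper's body presses on something with over 40 N, if the wrist force passes 120 N, or if a joint passes its speed limit or range.

## Working session

There is one attempt and no reset: what is moved stays moved. The work goes in short steps, each a Python script; the robot and the scene stay as the last script left them, time stands still between calls to the robot, and variables do not carry over. Pictures are saved under pics/ and viewed, at most 10 in all, crops included, and the job is handed in when it is done.

```bash
mkdir -p pics
cat > h.py <<'E'
import numpy as np, cv2
from bench import *
def und(c,px):
    K=c["intrinsics"];d=np.array([(px[0]-K[0,2])/K[0,0],(px[1]-K[1,2])/K[1,1]]);r=np.hypot(*d);u=r
    for _ in range(20): u=r/(1+c["k1"]*u*u)
    return d*(u/r if r>0 else 1)
def world(c,px,z):  # range along axis
    s=und(c,px); return c["R"].T@(np.array([s[0]*z,s[1]*z,z])-c["t"])
def onplane(c,px,h):
    s=und(c,px); d=c["R"].T@np.array([s[0],s[1],1]); o=-c["R"].T@c["t"]; return o+d*(h-o[2])/d[2]
def proj(c,X):
    q=c["R"]@np.asarray(X,float)+c["t"]; s=q[:2]/q[2]; s=s*(1+c["k1"]*(s@s)); K=c["intrinsics"]
    return np.array([K[0,0]*s[0]+K[0,2],K[1,1]*s[1]+K[1,2]])
def cloud(c):
    v,u=np.mgrid[0:400,0:640]; z=c["range_z"].astype(float); K=c["intrinsics"]
    d=np.stack([(u-K[0,2])/K[0,0],(v-K[1,2])/K[1,1]],-1); r=np.linalg.norm(d,axis=-1); q=r.copy()
    for _ in range(20): q=r/(1+c["k1"]*q*q)
    s=d*(q/np.maximum(r,1e-9))[...,None]
    P=np.concatenate([s*z[...,None],z[...,None]],-1)
    W=(P-c["t"])@c["R"]; W[z<=0]=np.nan; return W
E
cat > a.py <<'E'
from h import *
im=[]
for n in("top","side"):
    c=capture(n); cv2.imwrite(f"pics/{n}0.png",c["image"]); W=cloud(c); np.save(n,W)
    print(n,"cam at",(-c["R"].T@c["t"]).round(3), "k1",c["k1"])
    for q in("blade","blade_grip","blade_notch","holder","pin","channel","clamp_knob","notch_pocket","screw_jar","screwdriver","plug"):
        for s in spot_in(n,q)[:5]:
            x,y=np.round(s["xy"]).astype(int); w=np.nanmedian(W[max(0,y-1):y+2,max(0,x-1):x+2].reshape(-1,3),0)
            print(q,round(s["conf"],2),(x,y),w.round(3))
print(current_clock(),current_orientation())
E
python3 a.py
```

```text
top cam at [ 0.363 -0.016  1.072] k1 -0.09441899898985881
blade 0.89 (np.int64(444), np.int64(192)) [ 0.521 -0.314  0.02 ]
blade 0.8 (np.int64(390), np.int64(266)) [ 0.33  -0.163  0.006]
blade 0.73 (np.int64(444), np.int64(240)) [ 0.394 -0.305  0.025]
blade 0.64 (np.int64(472), np.int64(291)) [ 0.258 -0.376  0.009]
blade_grip 0.91 (np.int64(390), np.int64(268)) [ 0.325 -0.163  0.005]
blade_grip 0.86 (np.int64(439), np.int64(240)) [ 0.395 -0.297  0.005]
blade_grip 0.69 (np.int64(471), np.int64(294)) [ 0.25  -0.373  0.011]
blade_grip 0.67 (np.int64(440), np.int64(194)) [ 0.519 -0.306  0.005]
blade_notch 0.93 (np.int64(441), np.int64(240)) [ 0.395 -0.3    0.017]
blade_notch 0.75 (np.int64(441), np.int64(195)) [ 0.516 -0.308  0.006]
holder 0.56 (np.int64(345), np.int64(194)) [ 0.52  -0.049  0.036]
pin 0.73 (np.int64(345), np.int64(198)) [ 0.513 -0.049  0.013]
channel 0.9 (np.int64(343), np.int64(197)) [ 0.515 -0.044  0.014]
clamp_knob 0.73 (np.int64(330), np.int64(192)) [ 0.527 -0.01   0.036]
notch_pocket 0.89 (np.int64(342), np.int64(199)) [ 0.511 -0.041  0.012]
screw_jar 0.93 (np.int64
[... 1014 characters left out ...]
.int64(319)) [ 0.384 -0.316  0.013]
blade_notch 0.75 (np.int64(294), np.int64(292)) [ 0.317 -0.169  0.004]
holder 0.97 (np.int64(333), np.int64(225)) [ 0.515 -0.046  0.013]
pin 0.62 (np.int64(335), np.int64(228)) [ 0.512 -0.058  0.013]
pin 0.43 (np.int64(402), np.int64(295)) [ 0.513 -0.326  0.016]
channel 0.69 (np.int64(340), np.int64(225)) [ 0.519 -0.071  0.03 ]
channel 0.58 (np.int64(401), np.int64(297)) [ 0.512 -0.325  0.006]
screw_jar 0.74 (np.int64(254), np.int64(161)) [0.458 0.294 0.045]
screwdriver 0.71 (np.int64(378), np.int64(161)) [0.784 0.096 0.024]
plug 0.41 (np.int64(410), np.int64(228)) [ 0.663 -0.184  0.03 ]
1.2 [ 1.99041881e-01  9.79990983e-01 -5.04280373e-05 -6.30503856e-06]
```

View pics/top0.png

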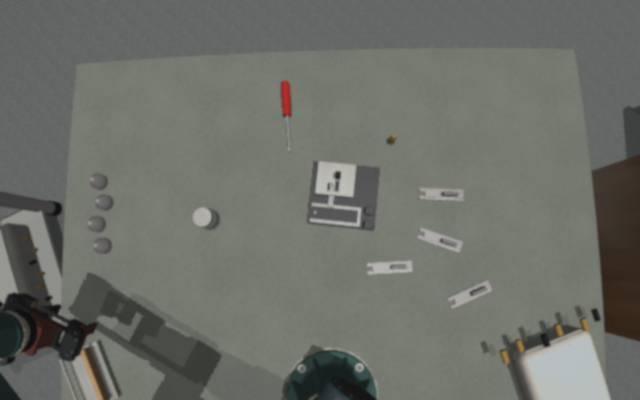

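View pics/side0.png

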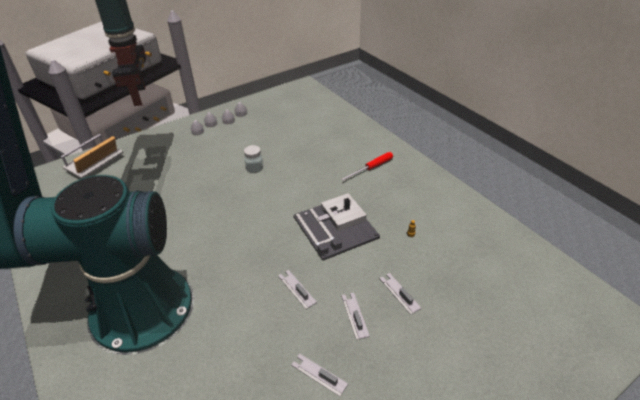

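Blade candidates in the top view are at (442,194), (440,239), (390,267) and (470,293). The one at (442,194), about (0.52, -0.31), is farthest from the base (0.61 m against 0.49 m or less), so I choose it. The holder is at (343,196), with its channel facing the robot. The jar is at (205,218), the screwdriver at (287,110) and the plug at (391,140). Next I'll move over the blade for a close look.

```bash
cat >> h.py <<'E'
def ori(a): # tool down, closing line y at world angle a
    p=(a+np.pi/2)/2; return [np.cos(p),np.sin(p),0.,0.]
def shot(f,zc=None,show=True):
    c=capture("wrist"); cv2.imwrite(f"pics/{f}.png",c["image"]); np.save(f,cloud(c)); return c
E
cat > b.py <<'E'
from h import *
import pickle
move_ptp([0.45,-0.31,0.25],ori(0)); c=shot("w1")
print(current_position(),current_clock(),"cam",(-c["R"].T@c["t"]).round(3),c["R"].round(2).tolist())
W=np.load("w1.npy")
for q in("blade","blade_grip","blade_notch"):
    for s in (silhouettes("wrist",q) if q=="blade" else spot_in("wrist",q))[:4]:
        x,y=np.round(s["xy"]).astype(int); print(q,round(s["conf"],2),(x,y),W[y,x].round(4))
pickle.dump(c,open("w1.pkl","wb"))
E
python3 b.py
```

```text
[ 0.45037208 -0.30944329  0.24998821] 4.3667 cam [ 0.45  -0.244  0.412] [[1.0, 0.0, 0.0], [0.0, -0.97, 0.24], [0.0, -0.24, -0.97]]
blade 0.94 (np.int64(375), np.int64(173)) [ 0.5213 -0.3117  0.0044]
blade 0.9 (np.int64(276), np.int64(162)) [ 0.3971 -0.2981  0.0036]
blade 0.87 (np.int64(167), np.int64(219)) [ 0.2493 -0.3739  0.0014]
blade 0.82 (np.int64(215), np.int64(50)) [ 0.3328 -0.1685  0.0175]
blade_grip 0.85 (np.int64(374), np.int64(174)) [ 0.52   -0.3129  0.005 ]
blade_grip 0.79 (np.int64(276), np.int64(164)) [ 0.3972 -0.3005  0.0049]
blade_grip 0.78 (np.int64(217), np.int64(52)) [ 0.3327 -0.1693  0.0097]
blade_grip 0.68 (np.int64(166), np.int64(218)) [ 0.2491 -0.3718  0.0035]
blade_notch 0.89 (np.int64(215), np.int64(49)) [ 0.3324 -0.1672  0.0162]
blade_notch 0.79 (np.int64(371), np.int64(178)) [ 0.5143 -0.3156  0.018 ]
blade_notch 0.63 (np.int64(278), np.int64(167)) [ 0.3994 -0.3044  0.0034]
blade_notch 0.63 (np.int64(170), np.int64(219)) [ 0.2544 -0.3732  0.0035]
```

View pics/w1.png

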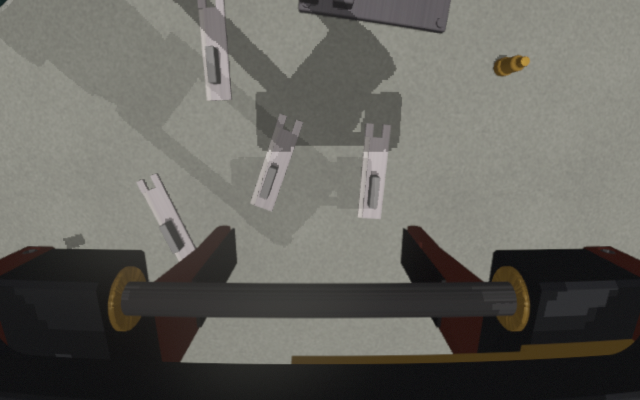

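The close view shows the chosen blade at (375,173), rib up, notched end at the top (374,130). The look-alikes are at (276,162), (215,50) and (167,219), and the plug is at (510,65). Next I'll get an exact pose from a lower view, then look at the holder.

```bash
cat > c.py <<'E'
from h import *
import pickle
def tip(f,c):
    W=np.load(f+".npy")
    S=[s for s in silhouettes("wrist","blade") ]
    S.sort(key=lambda s:-np.hypot(*onplane(c,s["xy"],.004)[:2])); 
    S=[s for s in S if np.hypot(*(onplane(c,s["xy"],.004)[:2]-[.52,-.312]))<.05]
    m=S[0]["region"]; print(f,"mask",m.sum(),S[0]["conf"])
    m=cv2.dilate(m.astype(np.uint8),np.ones((5,5)))>0
    g=cv2.cvtColor(c["image"],cv2.COLOR_BGR2GRAY)
    P=W[m]; z=P[:,2]
    print("z hist",np.histogram(z[np.isfinite(z)],bins=np.arange(-.004,.034,.002)))
    pickle.dump((c,m),open(f+".pkl","wb"))
    top=P[z>.017]; 
    print("rib top n",len(top),"mean",top.mean(0),"rect",cv2.minAreaRect((top[:,:2]*1000).astype(np.float32)))
    # outline at plane z=.004 from the silhouette
    cs,_=cv2.findContours(S[0]["region"].astype(np.uint8),0,cv2.CHAIN_APPROX_NONE)
    k=max(cs,key=len)[:,0]; Q=np.array([onplane(c,p,.004)[:2]*1000 for p in k],np.float32)
    print("blade rect z=4",cv2.minAreaRect(Q))
move_ptp([0.52,-0.36,0.16],ori(0)); c=shot("w2"); tip("w2",c); print(current_clock())
cv2.imwrite("pics/w2c.png",cv2.resize(c["image"][0:260,180:460],None,fx=2,fy=2))
move_ptp([0.52,-0.10,0.22],ori(0)); c=shot("w3"); pickle.dump(c,open("w3.pkl","wb"))
W=np.load("w3.npy")
for q in("pin","clamp_knob","channel","notch_pocket","holder"):
    for s in spot_in("wrist",q)[:3]:
        x,y=np.round(s["xy"]).astype(int); print(q,round(s["conf"],2),(x,y),W[y,x].round(4))
E
python3 c.py
```

```text
w2 mask 3846 0.89
z hist (array([  12,  555,  615, 2121,  818,    4,    0,    0,    2,    0,    1,
          4,   16,  318,  136,    0,    0,    0,    0]), array([-0.004, -0.002,  0.   ,  0.002,  0.004,  0.006,  0.008,  0.01 ,
        0.012,  0.014,  0.016,  0.018,  0.02 ,  0.022,  0.024,  0.026,
        0.028,  0.03 ,  0.032,  0.034]))
rib top n 474 mean [ 0.51805489 -0.33208569  0.02349572] rect ((518.0084228515625, -333.0435485839844), (40.267913818359375, 9.985422134399414), 86.61003112792969)
blade rect z=4 ((519.3408203125, -311.4201354980469), (121.08917999267578, 31.559743881225586), 86.3956527709961)
5.1833
pin 0.91 (np.int64(318), np.int64(122)) [ 0.5197 -0.0403  0.0334]
clamp_knob 0.74 (np.int64(333), np.int64(96)) [ 0.5355 -0.0135  0.0223]
channel 0.75 (np.int64(318), np.int64(124)) [ 0.5197 -0.0423  0.0338]
notch_pocket 0.83 (np.int64(319), np.int64(121)) [ 0.5208 -0.0393  0.0338]
holder 0.92 (np.int64(320), np.int64(124)) [ 0.5218 -0.0423  0.0348]
```

View pics/w3.png

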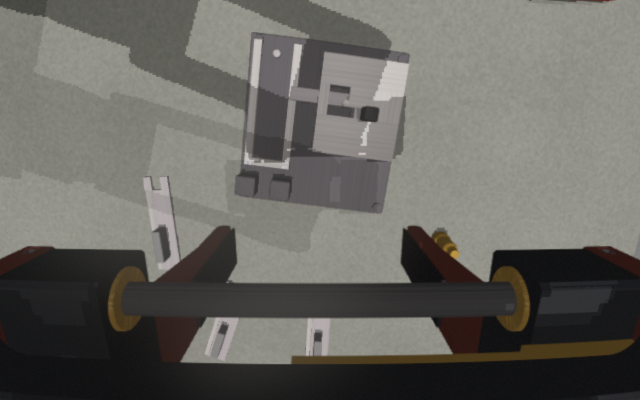

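View pics/w2c.png

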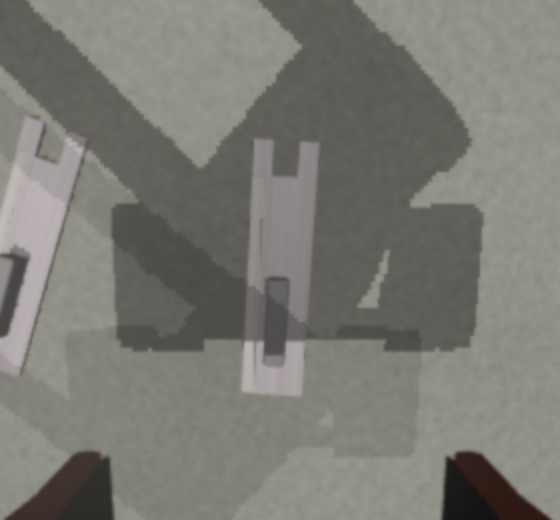

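w3 shows the holder square-on, slightly yawed: pin at (277,53), knob at (369,114), guide blocks at (246,185) and (281,188). The crop w2c confirms the chosen blade (280,270 in the crop), rib up, notch up. Next is a second holder view, fit from both, then grasping.

```bash
cat > d.py <<'E'
from h import *
import pickle
from scipy.optimize import least_squares
def fit(f):
    W=np.load(f+".npy").reshape(-1,3); W=W[np.isfinite(W).all(1)]
    W=W[(abs(W[:,0]-.53)<.13)&(W[:,1]>-.15)&(W[:,1]<.1)]
    z=W[:,2]; print(f,"levels",{k:n for k,n in zip(range(0,74,2),np.histogram(z*1000,np.arange(-1,75,2))[0])})
    r=lambda P:cv2.minAreaRect((P[:,:2]*1000).astype(np.float32))
    g=W[(z>.031)&(z<.037)]; 
    c0=np.median(g,0); 
    plate=W[(z>.009)&(z<.038)]; R=r(plate); print(" plate",R)
    gg=g[(g[:,0]>c0[0]-.06)&(g[:,1]>-.075)]; print(" gate",r(gg),gg[:,2].mean())
    k=W[(z>.064)&(z<.072)]; print(" knob",len(k),k.mean(0) if len(k) else None, r(k) if len(k) else None)
    p=W[(z>.0175)&(z<.0225)]
    return W
fit("w3")
move_ptp([0.50,-0.115,0.16],ori(0)); c=shot("w4"); pickle.dump(c,open("w4.pkl","wb")); fit("w4")
cv2.imwrite("pics/w4c.png",c["image"][0:260,120:560]); print(current_clock())
E
python3 d.py
```

```text
w3 levels {0: np.int64(17822), 2: np.int64(1220), 4: np.int64(0), 6: np.int64(0), 8: np.int64(10), 10: np.int64(2844), 12: np.int64(10167), 14: np.int64(792), 16: np.int64(1468), 18: np.int64(677), 20: np.int64(70), 22: np.int64(468), 24: np.int64(205), 26: np.int64(62), 28: np.int64(45), 30: np.int64(32), 32: np.int64(1579), 34: np.int64(6147), 36: np.int64(324), 38: np.int64(0), 40: np.int64(2), 42: np.int64(5), 44: np.int64(4), 46: np.int64(3), 48: np.int64(3), 50: np.int64(6), 52: np.int64(2), 54: np.int64(4), 56: np.int64(4), 58: np.int64(5), 60: np.int64(4), 62: np.int64(4), 64: np.int64(7), 66: np.int64(64), 68: np.int64(152), 70: np.int64(3), 72: np.int64(0)}
 plate ((522.1033935546875, -46.18461608886719), (180.56698608398438, 170.72335815429688), 82.74153900146484)
 gate ((562.21337890625, -26.22315216064453), (100.15179443359375, 86.342529296875), 82.66112518310547) 0.033678260946760685
 knob 225 [ 0.5690085  -0.03192792  0.0673287 ] ((569.4397583007812, -31.837203979492188), (14.074136734008789, 13.995591163635254), 82.54863739013672)
w4 levels {0: np.int64(17091), 2: np.
[... 340 characters left out ...]
t64(0), 40: np.int64(8), 42: np.int64(13), 44: np.int64(9), 46: np.int64(10), 48: np.int64(13), 50: np.int64(14), 52: np.int64(11), 54: np.int64(16), 56: np.int64(17), 58: np.int64(11), 60: np.int64(15), 62: np.int64(12), 64: np.int64(16), 66: np.int64(97), 68: np.int64(257), 70: np.int64(7), 72: np.int64(0)}
 plate ((521.8290405273438, -46.123619079589844), (180.8547821044922, 170.3292236328125), 82.7676773071289)
 gate ((562.0543823242188, -25.838726043701172), (100.51964569091797, 86.7398681640625), 83.05591583251953) 0.033686014437024396
 knob 369 [ 0.5685227  -0.03226131  0.06735138] ((569.018310546875, -32.08912658691406), (14.3722505569458, 14.37148380279541), 82.8634033203125)
6.9417
```

View pics/w4c.png

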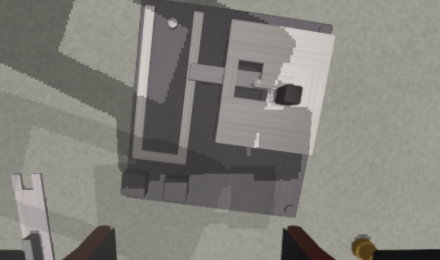

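Both views agree: holder origin at (0.5146, -0.0250) with yaw -7.2°, plate 12 mm, gate 34 mm, knob top about 67.5 mm. The gate and knob centres match to within 0.5 mm. w4c shows the pin at (173,22), the knob at (289,95), and the channel clear. Next is the grasp, then measuring the held blade.

```bash
cat >> h.py <<'E'
TH=np.radians(-7.2); XA=np.array([np.cos(TH),np.sin(TH)]); YA=np.array([-np.sin(TH),np.cos(TH)]); O=np.array([.5146,-.0250])
def H(x,y,z): return [*(O+x*XA+y*YA),z]
E
cat > e.py <<'E'
from h import *
import pickle
c=pickle.load(open("w4.pkl","rb")); print("pin proj w4 (293,22)?",proj(c,H(-.045,.05,.02)))
a=np.radians(-3.6)
move_gripper(.04)
move_ptp([.518,-.3332,.06],ori(a)); servo_line([.518,-.3332,.0075],rate=.08)
move_gripper(0); print("gap",current_finger_gap(),current_grip_force(),current_clock())
servo_line([.518,-.3332,.13],rate=.15)
move_ptp(H(-.045,-.022,.13),ori(TH)); sleep(.2)
c=shot("w5"); p=current_position(); print("tcp",p,current_clock(),current_finger_gap())
W=np.load("w5.npy"); print("z hist",np.histogram(W[...,2],bins=np.arange(.1,.16,.004)))
pickle.dump(c,open("w5.pkl","wb"))
for s in silhouettes("wrist","blade")[:3]:
    cs,_=cv2.findContours(s["region"].astype(np.uint8),0,cv2.CHAIN_APPROX_NONE); k=max(cs,key=len)[:,0]
    z=np.nanmedian(W[s["region"]][:,2]); print(s["conf"],s["xy"],s["region"].sum(),z,cv2.minAreaRect(np.array([onplane(c,q,z)[:2]*1000 for q in k],np.float32)))
E
python3 e.py
```

```text
pin proj w4 (293,22)? [292.04231479  22.00958663]
gap 0.009676953186425953 30.00015914440155 10.15
tcp [ 0.46770414 -0.04212607  0.12994026] 12.5083 0.009774836768601487
z hist (array([   0,    0,    0,    0,    0,  386, 6982,   80,  119,  151,  144,
       1486,  197,  138]), array([0.1  , 0.104, 0.108, 0.112, 0.116, 0.12 , 0.124, 0.128, 0.132,
       0.136, 0.14 , 0.144, 0.148, 0.152, 0.156]))
0.9 [319.2, 169.2] 9301 0.1258825266634626 ((471.3085632324219, -13.312320709228516), (106.35404205322266, 30.990999221801758), 82.78337860107422)
0.63 [171.5, 275.8] 52 0.0030948776706729887 ((315.4529113769531, -105.26144409179688), (10.202219009399414, 6.547165870666504), 3.347501277923584)
```

View pics/w5.png

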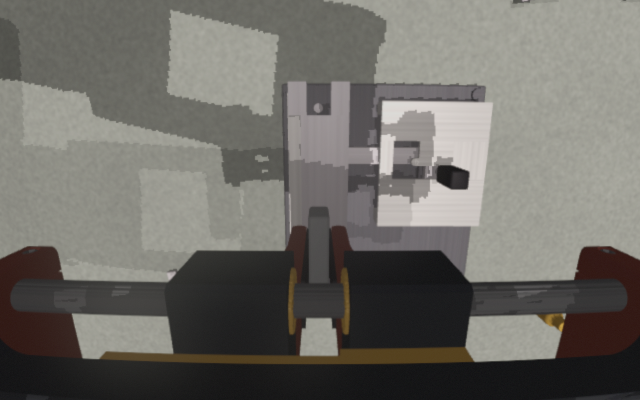

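The blade is held straight (yaw 82.8° = channel direction). Its notch is seen at (318,95), right over the pin at (318,107). The blade-to-TCP geometry matches to about 0.3 mm, but the arm itself sits about 1 mm off its command, so I'll correct for that and lower.

```bash
cat > f.py <<'E'
from h import *
T=np.array(H(-.045,-.022,.036)); servo_line(T,ori(TH),rate=.15); sleep(.2)
e=T-current_position(); print("err mm",e*1000)
e[2]=0; servo_line(T+e,ori(TH),rate=.05); sleep(.15); print("err2",(T-current_position())*1000)
T[2]=.0185; hit=servo_line(T+e,ori(TH),rate=.02,contact_N=6); sleep(.1)
print(hit,current_position()*1000,T*1000,current_force(),current_finger_gap(),current_clock())
c=shot("w6")
E
python3 f.py
```

```text
err mm [-0.84632581  0.19885583 -0.89236378]
err2 [ 0.78568143 -0.2077771  -0.09304103]
True [466.13564049 -40.93917131  19.7083368 ] [467.1975073  -41.18652792  18.5       ] [-0.50373371  0.72835683  4.57065898] 0.0098028242960613 14.8
```

View pics/w6.png

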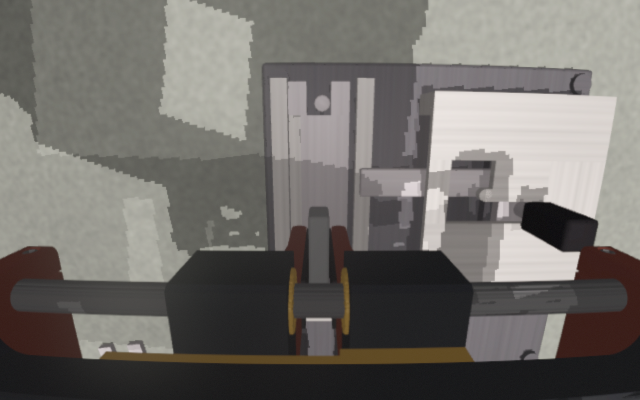

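w6 shows the blade seated flat in the channel: the pin at (322,103) is inside the notch, with the walls visible either side (297 and 358). Contact came at TCP z 19.7 mm, as expected. Next I'll release, check, and work the clamp.

```bash
cat > g.py <<'E'
from h import *
def hp(): p=current_position(); d=p[:2]-O; return np.array([d@XA,d@YA,p[2]])*1000
move_gripper(.028); p=current_position(); servo_line([p[0],p[1],.12],rate=.15)
move_ptp(H(.055,0,.12),ori(TH)); c=shot("w7")
W=np.load("w7.npy"); 
for s in silhouettes("wrist","blade")[:4]:
    z=np.nanmedian(W[s["region"]][:,2]); d=onplane(c,s["xy"],.016)[:2]-O; print("blade",s["conf"],z,(d@XA,d@YA))
servo_line(H(.055,0,.042),rate=.1); move_gripper(0); print("grip",hp(),current_finger_gap(),current_clock(),current_force())
f0=current_force()
for x,y in((.0215,0),(.0215,.0183),(.0312,.0183)):
    servo_line(H(x,y,.042),rate=.05); sleep(.15); d=current_force()-f0
    print((x,y),hp(),"F",d[:2]@XA,d[:2]@YA,d[2],current_finger_gap(),current_clock())
c=shot("w8")
E
python3 g.py
```

```text
blade 0.83 0.015691211133068463 (np.float64(-0.04290227328563461), np.float64(0.008566261625697002))
blade 0.73 0.003260608621283585 (np.float64(-0.15707991808355015), np.float64(-0.14085470216754395))
blade 0.32 0.023027389384951132 (np.float64(0.03154141274394004), np.float64(0.015069200519044966))
grip [ 5.54773004e+01 -1.30788459e-02  4.26117724e+01] 0.013932933211656964 18.0917 [-0.5098389   0.70648185  4.30416581]
(0.0215, 0) [25.23536477 -0.05212031 42.67996113] F 9.642464587097367 -0.14653103213973187 -7.239355196782553 0.013927489579471593 19.0583
(0.0215, 0.0183) [25.33810196 17.82309605 42.68793372] F 9.39311016107895 -2.1066404758205284 -7.105970608918303 0.0137019261509983 19.725
(0.0312, 0.0183) [31.76559888 17.89758948 42.52501239] F 2.7038628502801414 -1.4153637879788303 0.3893615179444998 0.013809133956923816 20.2167
```

View pics/w8.png

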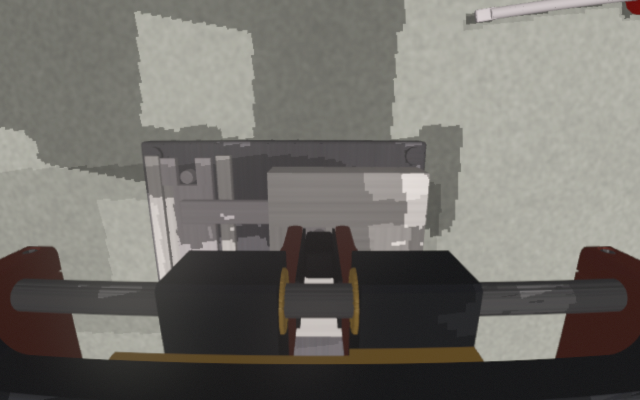

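The sideways move got past the lip and the robot's load dropped from 9.4 to 2.7 N, so the notch is now holding the stem. w8 shows the tongue (215,212) across the blade and the pin (186,176) in the notch. Now I'll release and verify.

```bash
cat > i.py <<'E'
from h import *
move_gripper(.03); p=current_position(); servo_line([p[0],p[1],.12],rate=.12)
servo_line(H(.0,-.08,.17),rate=.3); sleep(.3); c=shot("w9"); W=np.load("w9.npy").reshape(-1,3)
def loc(P): d=P[:,:2]-O; return np.c_[d@XA,d@YA,P[:,2]]*1000
L=loc(W[np.isfinite(W).all(1)])
k=L[(L[:,2]>64)&(L[:,2]<72)&(abs(L[:,0]-40)<40)&(abs(L[:,1])<40)]; print("knob",len(k),np.median(k,0))
b=L[(abs(L[:,0]+45)<13)&(abs(L[:,1])<58)]
for y in(-55,-15,5,12,20,45): q=b[(abs(b[:,1]-y)<4)&(abs(b[:,0]+45)>7)]; print(y,len(q),np.median(q[:,2]) if len(q) else None)
r=L[(abs(L[:,0]+45)<12)&(L[:,2]>32)&(L[:,2]<40)&(L[:,1]<5)&(L[:,1]>-50)]; print("rib",len(r),r.mean(0) if len(r) else None)
print(current_clock()); cv2.imwrite("pics/w9c.png",cv2.resize(c["image"][0:260,140:540],None,fx=2,fy=2))
E
python3 i.py
```

```text
knob 340 [31.58203499 14.62076076 67.36322952]
-55 3683 282.814257034902
-15 90 15.216718766002913
5 112 15.429530370952191
12 112 15.466151571466412
20 116 15.64479912804693
45 123 15.635804066750834
rib 541 [-46.23929442 -21.11030126  35.39593623]
22.4333
```

View pics/w9c.png

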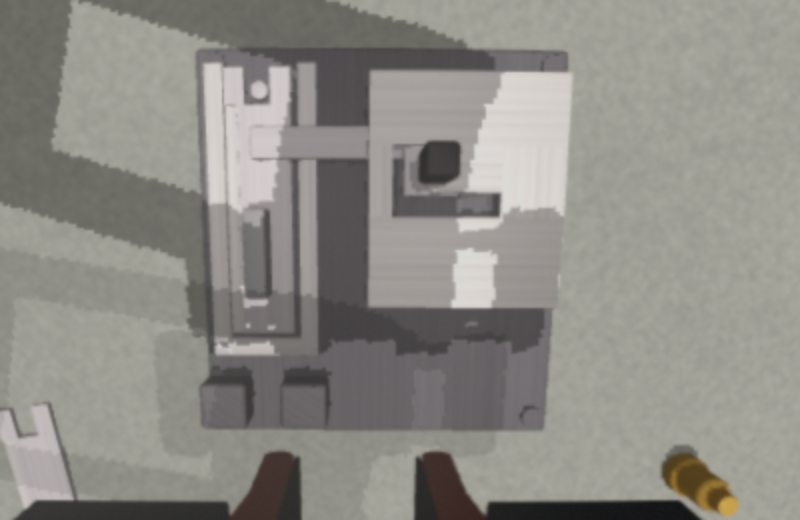

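w9c shows the blade flat with the pin (258,90) in its notch, the tongue (310,142) over the blade, and the knob (440,160) staying in place. The knob's side reading (14.6 mm) is a little low, so I'll recheck that from the tongue after some time.

```bash
cat > j.py <<'E'
from h import *
def loc(W): W=W.reshape(-1,3); W=W[np.isfinite(W).all(1)]; d=W[:,:2]-O; return np.c_[d@XA,d@YA,W[:,2]]*1000
def rep(f):
    L=loc(np.load(f+".npy"))
    k=L[(L[:,2]>65.5)&(L[:,2]<70)&(abs(L[:,0]-40)<40)&(abs(L[:,1])<40)]; print(f,"knob top",k.min(0),k.max(0))
    t=L[(L[:,2]>20.5)&(L[:,2]<25)&(L[:,0]>-26)&(L[:,0]<0)&(abs(L[:,1]-20)<40)]; print(" tongue y",np.percentile(t[:,1],[1,50,99]) if len(t) else None)
    t=L[(L[:,2]>20.5)&(L[:,2]<25)&(L[:,0]<-10)&(L[:,0]>-60)&(L[:,1]>15)&(L[:,1]<45)]; print(" tongue tip x",np.percentile(t[:,0],1) if len(t) else None)
rep("w4"); rep("w9")
servo_line(H(.02,-.08,.20),rate=.2); shot("w10"); rep("w10"); print(current_clock())
E
python3 j.py
```

```text
w4 knob top [47.84764665 -7.3976075  65.50801242] [62.06157788  6.97783746 69.79757638]
 tongue y [ 4.67136528 11.78913949 18.87144684]
 tongue tip x -25.608555354278483
w9 knob top [24.98071502  7.90614545 65.5021963 ] [38.32373614 22.09228413 69.83946297]
 tongue y [19.99846982 26.89707817 33.81089762]
 tongue tip x -48.63150027440475
w10 knob top [25.2860319   7.78865599 65.5218217 ] [39.06192477 21.93196151 69.65521474]
 tongue y [19.88666468 27.25268998 33.97560794]
 tongue tip x -48.02288271857936
22.8167
```

The knob and tongue agree: side about 15 mm, push about 23.5 mm, and unchanged between two looks. The stem is sitting against the pocket's side wall, held. The gripper is clear of everything, so I'm handing in.

```bash
python3 -c "
from bench import *
print(close_job())"
```

```text
the job is handed in; nothing more can be done
None
```

The blade is in the channel, rib up with its notch over the pin, and the clamp held by itself in its holding notch after release; I handed the job in at about 23 s of the 51 s, and the jar, screwdriver and plug were never approached.

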